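Pry the snap cover loose on a pottery wheel's control box

TASK

Pick up the flat steel pry blade, push its tip into the notch of the snap-fit cover on the control box and lever that end of the cover up until it pops out of its two spring catches and stays up. Leave the loosened cover lying on its box, do not touch the cover with the gripper itself, and lay the pry blade back down flat on the bare table without dropping it. Do not disturb the unfired vase.

Things in the scene. Friction and masses are not known exactly. Their poses are not given: they have to be found in the camera images.
- pry_blade: Flat pry blade, 220 mm long, 90 g, lying flat on the table in a row with a brush and a wire-loop tool with similar wooden handles (about 100 mm apart, any order). Origin: under the handle, 30 mm behind its blade end; x points to the tip, z up. Handle x -80 to 30 mm, 22 wide, 24 high; straight steel blade x 30 to 140, 16 wide, 3 thick, at z 10.5 to 13.5. Balances near x = -16.
- blade_tip (a point): Tip of the pry blade: middle of the blade's end, at (140, 0, 12) mm in its frame.
- cover: Plain light plastic snap-fit cover, a hollow cap 110 (x) by 80 (y) by 17 mm high, 60 g, on the control box. Origin: centre of its underside; z up. A 3 mm flange runs along both long sides; the deck is 5 mm thick with 12 mm of empty space under it. A tongue on its +x end is hooked under a fixed lip, so it tips up about that end; the -x end (robot's side) has the notch.
- cover_notch (a point): Top middle of the notch, at (-55, 0, 12) mm of the cover, 97 mm above the table when shut. The notch is 44 mm wide and 12 high, in the -x end wall from the box top up; above it the deck is cut back by 12 mm, seen from above as a scallop. The blade can go in level, 45 mm and more past the end wall; raising its tip there lifts the deck.
- control_box: Grey box fixed to the table, 160 (x) by 110 by 85 mm high, x away from the robot, turned up to 15 degrees; origin: centre of underside. Cover centred on top; before the notch a bare 25 mm ledge, its front edge (x -80, z 85) is a fulcrum. Two sprung balls beside the cover (x -40) yield to 4-8 N at 7-11 mm lift, then hold that end up. The like box with a plain screwed cover is not meant.
- vase: Unfired pale clay vase, 115 mm tall, 72 mm across, 300 g, standing on the table to the robot's right, beyond the tools. Origin: centre of its foot.
Things that resemble listed ones, but are neither listed nor needed, are in the scene too. Leave any green look-alike of the control_box alone.

How it is judged (in metres and radians):
On the way, in this order (a step that is already met when the one before it is completed fails the run):
1. the blade's tip is in the notch, under the cover, with the cover still shut (x of blade_tip in the frame of cover between -0.052 and 0.055 m and z of blade_tip in the frame of cover between -0.004 and 0.014 m and y of blade_tip in the frame of cover between -0.03 and 0.03 m and z of cover_notch in the frame of control_box below 0.106 m), for 0.02 s.
2. the notch end of the cover has been levered up out of the catches (z of cover_notch in the frame of control_box above 0.106 m), for 0.02 s.
At the end, for the whole second after the job is handed in: The cover's notch end stands at least 9 mm above its shut height, the cover still on its box (within 40 mm lengthways, 30 mm sideways of its seat, tipped under 28 degrees); the pry blade lies flat (within 11 degrees) on the table, handle underside under 20 mm up; both at rest (z of cover_notch in the frame of control_box above 0.106 m and height (world z) of cover above 0.08 m and x of cover in the frame of control_box between -0.04 and 0.04 m and y of cover in the frame of control_box between -0.03 and 0.03 m and angle between cover's own z axis and vertical below 0.5 rad and linear speed of each of cover, pry_blade below 0.03 m/s and height (world z) of pry_blade between -0.01 and 0.02 m and angle between pry_blade's own z axis and vertical below 0.2 rad); the robot touches nothing.
It fails at once if the gripper or arm itself pushes on the cover (more than 1 N) (contact force between any of the fingers, the arm and cover above 1 N).
It fails at once if the pry blade is dropped or thrown (moves faster than 0.7 m/s out of the fingers, a fall of about 25 mm) (contact force between the fingers and pry_blade below 0.05 N and linear speed of pry_blade above 0.7 m/s).
It fails at once if the unfired vase is moved by more than 20 mm or tipped (distance of vase from where it was at the start of the episode above 0.02 m or angle between vase's own z axis and vertical above 0.3 rad).
It also fails if it takes over 48 s, if anything falls off the work surface, if the arm or the gripper's body presses on something with over 40 N, if the wrist force passes 120 N, or if a joint passes its speed limit or range.

ROBOT

A 6-joint arm with a two-finger parallel gripper is mounted at the origin on the work surface. World frame = base frame: x ahead of the robot, y to its left, z up, the work surface at z = 0. Lengths are in mm, angles in rad, forces in N, time in s.
With the tool pointing down it reaches from about 300 to 950 mm from the base axis. Payload 3.1 kg.
Tool frame: the origin (TCP) lies on the front face of the gripper's body, between the roots of the fingers; the fingertips stand robot.finger_overhang ahead of it and the grasp point (between the pads) lies 54 mm ahead of it (robot.finger_overhang is the distance from the TCP to the fingertips, in mm); x points along the fingers, y is the direction in which the jaws open and shut, and the axes are right-handed (so a half turn about x gives the same grasp; the last joint's range is limited). The gripper opens to 85 mm and grips with 20 to 120 N. Pads are 22 mm wide; open, the fingers measure 114 mm over their backs; the gripper's body (76 mm by 85 mm) begins 54 mm behind the grasp point. The pads swing forward as they close: fully open they stand 13 mm farther back than shut.
Start: joints at [1.256, 0.308, 1.634, -0, 1.2, -0.07], TCP at [151.503, 606.366, 303.872] pointing down, gripper open.
Joint ranges: [-3.06, 3.06], [-0.79, 1.96], [0.05, 2.63], [-1.19, 4.34], [0.05, 2.64], [-2.94, 2.94]. Speed limits (rad/s): [2.79, 2.79, 3.14, 3.14, 3.14, 3.14].

INTERFACE

Orientations are given as [roll, pitch, yaw] about the fixed x, y, z axes, in that order (R = Rz(yaw) Ry(pitch) Rx(roll)).
In Python, from workcell import robot, camera, camera_info, hand_in gives the robot as it stands.
- The arm moves only by the tool apply_moves, never from a script. Its argument "increments" is a list of rows, each a list of 7 numbers: the shift along the tool's x, y, z in m, then the turn, a rotation vector about the tool's x, y, z in units of 6 degrees (1.0 is 6 degrees), then the opening in per cent of the stroke, from 0 (shut) to 100 (fully open). A call has exactly 10 rows; each row is the pose to reach, as a shift and turn from the pose measured when the call began, along the tool's axes at that moment; what a row does not reach only later rows make up. A row lasts 1/10 s, in which the tool goes at most 50 mm and 8.59 degrees, less where a joint would pass 70% of its speed; a pose out of reach is approached as far as the arm can. A call with a gripper value outside its range is refused whole. The fingers move at their own pace and stop on an object; "force" is the grip in N (left out, the last holds). Time passes only in rows, so rows that repeat a pose let the fingers close, or fill a call up. It gives the time, the measured TCP pose, the force and the opening at its end, in the units of the state.
- robot.get_state(): the state, without advancing time (a new reading comes with each control period).
- camera(name): name is "side" or "top" or "wrist"; returns the picture (400x640x3 uint8, red, green, blue); there is no depth.
- camera_info(name): a dict with "intrinsics" (3x3 intrinsics, pixels), "extrinsics" (4x4, takes a point from camera to world coordinates); the wrist camera has in their place "hand_eye" (4x4, takes a point from camera to tool coordinates, whose origin is the TCP and whose axes are the tool frame's). Camera axes: x right, y up, looking along -z (the intrinsics and any distortion apply to the point x, -y, -z); pixel columns grow to the right and rows downward; lengths in mm; the calibration is good to about 2 mm. A picture is of the moment at which its call begins: read the wrist's pose just before it. camera_info takes no time and is no camera call.
- hand_in(): hands the job in, once; it reports no verdict.
The state is a dict: "time": time; "joints": joint angles; "qvel": joint speeds; "tau": joint torques, N m; "tcp_pos": TCP position; "ee_rot": TCP orientation; "wrist_force": force on the tool from outside, world axes, zero at the start; "ft_torque": the same for the moment, N m; "grip_width": opening from 0.0 (shut) to 1.0 (fully open).
Only numpy, scipy, OpenCV 4.12 (cv2) and the standard library are available. Lean on these libraries where they do the work, as an engineer would, in place of code of your own. Each camera call takes 0.05 s, during which the arm holds its last target.

## Working session

There is one attempt and no reset: what is moved stays moved. The work goes in short steps, Python scripts to look and compute and a tool call to move; the robot and the scene stay as the last step left them, time stands still between calls to the robot, and variables do not carry over. Pictures are saved under pics/ and viewed, and the job is handed in when it is done.

Besides the shell and the picture viewer there is one more tool, called as a command line: name --pt "numbers of a row" for each row, then --argument value for the rest. apply_moves: Moves the arm, as the interface text tells. Its arguments: {"type":"object","properties":{"increments":{"type":"array"},"force":{"type":"number"}},"required":["increments"]}

```bash
ls; mkdir -p pics
python3 - <<'E'
from workcell import robot, camera, camera_info
import cv2
s=robot.get_state();print(s,robot.finger_overhang)
for n in("top","side","wrist"):
    cv2.imwrite(f"pics/{n}0.png",camera(n)[:,:,::-1]);i=camera_info(n)
    print(n,i)
E
```

```text
pics
{'time': 0.0, 'joints': array([ 1.25631361e+00,  3.09033607e-01,  1.63520825e+00,  2.06385413e-05,
        1.19968000e+00, -6.97191223e-02]), 'qvel': array([ 0.00034929, -0.00065782, -0.00013679, -0.00049866, -0.00015018,
        0.00045215]), 'tau': array([-6.33193304e-04, -4.15259671e+01, -2.76661402e+01, -1.78111841e-04,
        1.03039792e-02, -1.29221092e-05]), 'tcp_pos': array([151.2832783 , 605.73431432, 302.618723  ]), 'ee_rot': array([-1.64876532,  1.56846704, -1.89353642]), 'wrist_force': array([-0.28507173,  0.65315494, -0.495462  ]), 'ft_torque': array([-0.00924658,  0.015632  ,  0.00115177]), 'grip_width': 0.9971261835922576} 72.6
top {'intrinsics': array([[460.39365038,   0.        , 319.72597742],
       [  0.        , 460.39365038, 199.3211748 ],
       [  0.        ,   0.        ,   1.        ]]), 'extrinsics': array([[ 2.00752780e-03,  9.96594824e-01, -8.24301355e-02,
         4.62116092e+02],
       [-9.99962729e-01,  2.69279944e-03,  8.20303159e-03,
        -1.79412082e+02],
       [ 8.39706665e-03,  8.24105954e-02,  9.96563085e-01,
         1.22998074e+03],

[... 447 characters left out ...]
      [-5.46566920e-03,  7.86531299e-01,  6.17526228e-01,
         7.13246067e+02],
       [ 0.00000000e+00,  0.00000000e+00,  0.00000000e+00,
         1.00000000e+00]])}
wrist {'intrinsics': array([[294.45454914,   0.        , 323.50722448],
       [  0.        , 294.45454914, 200.40775077],
       [  0.        ,   0.        ,   1.        ]]), 'hand_eye': array([[ 1.04238702e-03,  2.75660354e-01, -9.61254536e-01,
        -6.99480834e+01],
       [ 9.99999348e-01, -7.35682813e-04,  8.73429173e-04,
        -6.05831366e-01],
       [-4.66408646e-04, -9.61254820e-01, -2.75660941e-01,
        -6.93052035e+01],
       [ 0.00000000e+00,  0.00000000e+00,  0.00000000e+00,
         1.00000000e+00]])}
```

View pics/top0.png

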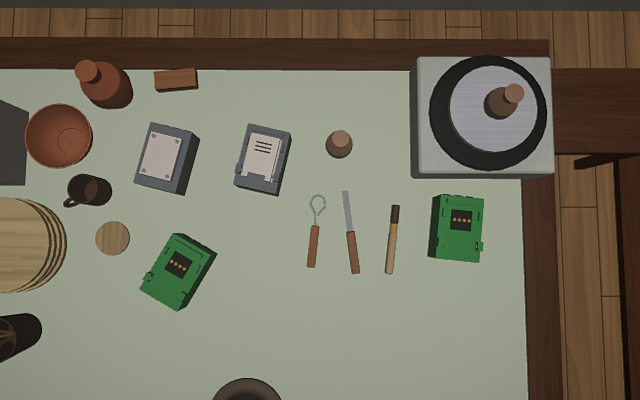

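View pics/side0.png

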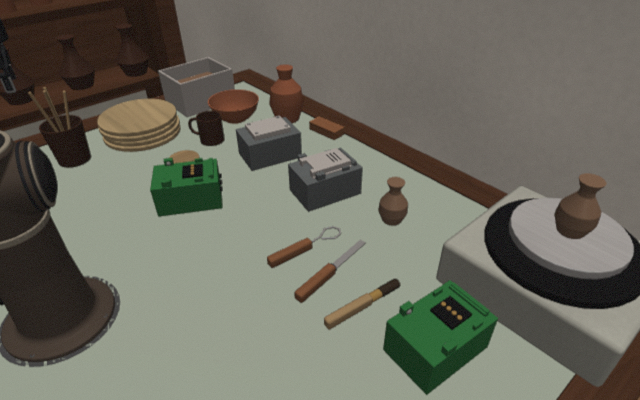

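View pics/wrist0.png

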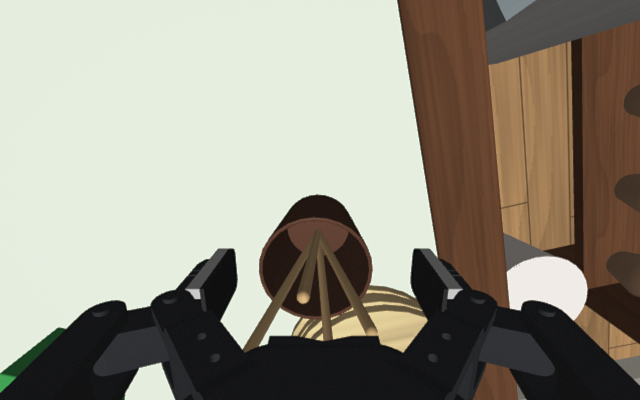

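The middle tool at about (350,232) in the top view is the steel blade. The target is the grey box at (263,158), with its scallop facing the robot at (260,185). The vase is at (340,145). I'll zoom in and measure these.

```bash
cat > h.py <<'E'
import numpy as np, cv2
from workcell import robot, camera, camera_info
from scipy.spatial.transform import Rotation as R
def ray(n,u,v,T=None):
    i=camera_info(n);K=i["intrinsics"]
    d=np.linalg.inv(K)@[u,v,1.];d=np.array([d[0],-d[1],-d[2]])
    E=i["extrinsics"] if "extrinsics" in i else T@i["hand_eye"]
    return E[:3,3],E[:3,:3]@d
def onz(n,u,v,z,T=None):
    o,d=ray(n,u,v,T);return o+d*(z-o[2])/d[2]
def proj(n,p,T=None):
    i=camera_info(n);E=i["extrinsics"] if "extrinsics" in i else T@i["hand_eye"]
    q=E[:3,:3].T@(np.asarray(p,float)-E[:3,3]);q=q*[1,-1,-1];q=i["intrinsics"]@q;return q[:2]/q[2]
def tcp():
    s=robot.get_state();T=np.eye(4);T[:3,:3]=R.from_euler('xyz',s["ee_rot"]).as_matrix();T[:3,3]=s["tcp_pos"];return s,T
E
python3 - <<'E'
import cv2
from h import *
im=cv2.imread("pics/top0.png")
a=cv2.resize(im[110:210,220:310],None,fx=5,fy=5,interpolation=cv2.INTER_CUBIC)
b=cv2.resize(im[180:285,330:370],None,fx=5,fy=5,interpolation=cv2.INTER_CUBIC)
b=b[:500]
cv2.imwrite("pics/z1.png",np.hstack([a,b]))
s=cv2.imread("pics/side0.png")
cv2.imwrite("pics/z2.png",cv2.resize(s[135:310,280:410],None,fx=3.4,fy=3.4,interpolation=cv2.INTER_CUBIC))
E
```

```text
(no output)
```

View pics/z1.png

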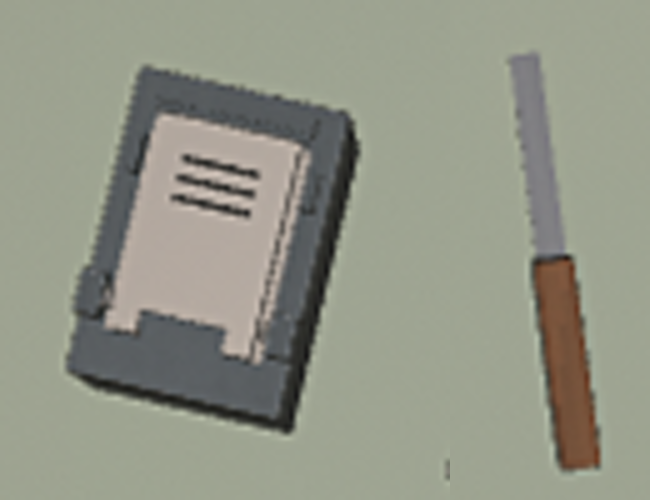

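View pics/z2.png

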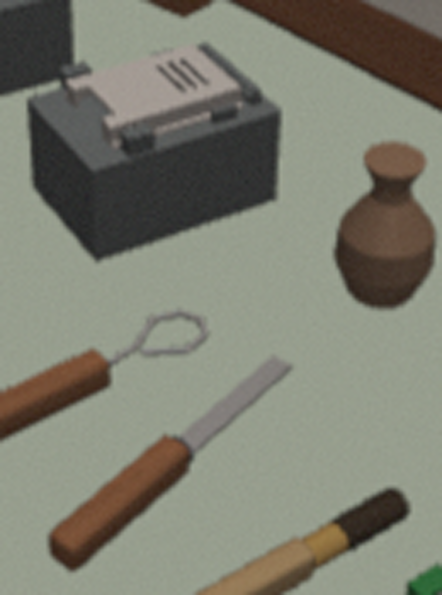

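Run:
```python
from h import *
im=cv2.imread("pics/top0.png");hsv=cv2.cvtColor(im,cv2.COLOR_BGR2HSV)
np.set_printoptions(precision=1,suppress=True)
# handle: brown mask in crop
sub=np.zeros(im.shape[:2],bool);sub[185:280,335:365]=1
hsvx=hsv.astype(int)
br=sub&(hsvx[...,1]>90)&(hsvx[...,0]<20)
ys,xs=np.nonzero(br);(c,wh,a)=cv2.minAreaRect(np.c_[xs,ys].astype(np.float32));print("handle",c,wh,a)
box=cv2.boxPoints((c,wh,a));print(np.array([onz("top",*p,20) for p in box]))
print("tip",onz("top",345,191,13),"junc",onz("top",350.6,231.6,20),"end",onz("top",356,273.4,20))
# cover: light mask
s2=np.zeros_like(sub);s2[115:200,225:300]=1
bl=s2&(im[...,2].astype(int)>im[...,1].astype(int)+4)&(im[...,2]>130)
n,l,st,ce=cv2.connectedComponentsWithStats(bl.astype(np.uint8));k=1+np.argmax(st[1:,4]);ys,xs=np.nonzero(l==k)
r=cv2.minAreaRect(np.c_[xs,ys].astype(np.float32));print("cover",r,st[k])
P=np.array([onz("top",*p,102) for p in cv2.boxPoints(r)]);print(P,P.mean(0))
g=s2&(hsvx[...,2]<115)&(hsvx[...,2]>70)
for nm,p in dict(fl=(234,185),fr=(276.4,194),bl=(249,123.4),br=(290.5,133)).items(): print(nm,onz("top",*p,85))
print("vase",onz("top",341,152,30))
```

```text
handle (352.8711853027344, 252.22210693359375) (42.020206451416016, 7.791528224945068) 82.23483276367188
[[ 476.6 -258.9   20. ]
 [ 479.4 -279.2   20. ]
 [ 371.2 -293.5   20. ]
 [ 368.4 -273.4   20. ]]
tip [ 585.1 -256.6   13. ] junc [ 477.4 -270.5   20. ] end [ 368.9 -284.2   20. ]
cover ((261.1470642089844, 156.91177368164062), (31.772165298461914, 44.86908721923828), 14.03624439239502) [ 241  133   41   50 1200]
[[615.5   7.3 102. ]
 [724.6 -18.  102. ]
 [705.5 -94.7 102. ]
 [596.6 -68.9 102. ]] [660.6 -43.6 102. ]
fl [592.1  25.4  85. ]
fr [569.9 -80.7  85. ]
bl [748.8  -9.7  85. ]
br [ 724.6 -114.7   85. ]
vase [ 686.8 -245.2   30. ]
```

```bash
cat >> h.py <<'E'
def Rt(yaw,pitch=0,flip=1):
    # tool rotation for blade frame yaw (deg), nose-up pitch (deg); tool x = blade -z, tool y= flip*blade y
    B=R.from_euler('ZY',[yaw,-pitch],degrees=True).as_matrix()
    x=-B[:,2];y=flip*B[:,1];return np.c_[x,y,np.cross(x,y)]
def rel(pos,Rw,T=None):
    if T is None: s,T=tcp()
    d=T[:3,:3].T@(np.asarray(pos,float)-T[:3,3])/1000
    w=R.from_matrix(T[:3,:3].T@Rw).as_rotvec(degrees=True)
    print("shift m",np.round(d,4),"turn u",np.round(w/6,3),"deg",np.round(np.linalg.norm(w),1))
def blade_tcp(pos,Rb,goff):
    # tcp position for blade origin pos
    pass
E
python3 - <<'E'
from h import *
np.set_printoptions(precision=3,suppress=True)
s,T=tcp();print(T)
for f in(1,-1): rel([425,-276,200],Rt(7.4,0,f),T)
E
```

```text
[[ -0.001   0.242   0.97  151.338]
 [ -0.002   0.97   -0.242 605.869]
 [ -1.     -0.002  -0.    302.907]
 [  0.      0.      0.      1.   ]]
shift m [ 0.104 -0.789  0.479] turn u [-3.571 -0.004  0.017] deg 21.4
shift m [ 0.104 -0.789  0.479] turn u [26.429  0.024  0.006] deg 158.6
```

apply_moves --pt "0 -0.04 0.024 -0.2 0 0 100" --pt "0 -0.08 0.048 -0.4 0 0 100" --pt "0 -0.12 0.072 -0.6 0 0 100" --pt "0 -0.16 0.096 -0.8 0 0 100" --pt "0 -0.2 0.12 -1.0 0 0 100" --pt "0 -0.24 0.144 -1.2 0 0 100" --pt "0 -0.28 0.168 -1.4 0 0 100" --pt "0 -0.32 0.192 -1.6 0 0 100" --pt "0 -0.36 0.216 -1.8 0 0 100" --pt "0 -0.4 0.24 -1.9 0 0 100"

```text
time: 1.15
tcp_pos: [287.1, 157.9, 303.6]
ee_rot: [-1.291, 1.569, -1.336]
wrist_force: [2.0, 0.0, 1.2]
grip_width: 1.002
```

```bash
python3 -c "
from h import *
rel([425,-276,200],Rt(7.4))"
```

```text
shift m [ 0.1043 -0.4273  0.1569] turn u [-1.655  0.003  0.015] deg 9.9
```

apply_moves --pt "0.005 -0.043 0.016 -0.17 0 0 100" --pt "0.01 -0.086 0.032 -0.33 0 0 100" --pt "0.02 -0.129 0.048 -0.5 0 0 100" --pt "0.03 -0.172 0.064 -0.66 0 0 100" --pt "0.04 -0.215 0.08 -0.83 0 0 100" --pt "0.055 -0.258 0.096 -1.0 0 0 100" --pt "0.07 -0.301 0.112 -1.16 0 0 100" --pt "0.08 -0.344 0.128 -1.33 0 0 100" --pt "0.09 -0.387 0.144 -1.5 0 0 100" --pt "0.1 -0.427 0.157 -1.66 0 0 100"

```text
time: 2.15
tcp_pos: [425.4, -277.9, 203.6]
ee_rot: [-1.332, 1.569, -1.203]
wrist_force: [0.6, 0.3, 0.7]
grip_width: 1.001
```

```bash
python3 -c "
from h import *
s,T=tcp();cv2.imwrite('pics/w1.png',camera('wrist')[:,:,::-1])
rel([425,-276,120],Rt(7.4),T)
print(proj('wrist',[424,-276.2,24],T),proj('wrist',[587,-255,13],T))"
```

```text
shift m [ 0.0836  0.0021 -0.0002] turn u [0.003 0.004 0.014] deg 0.1
[327.12294206 196.9733063 ] [326.41193203 342.63312115]
```

View pics/w1.png

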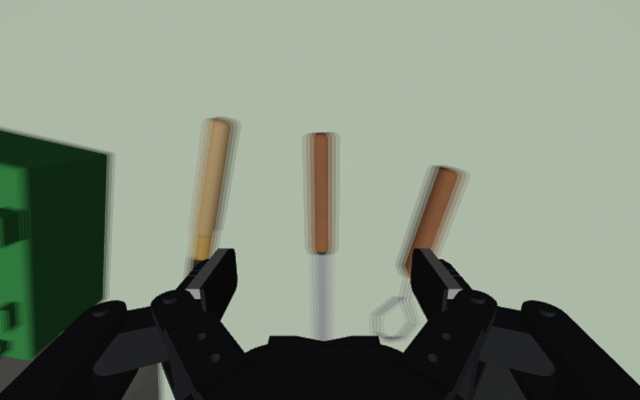

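apply_moves --pt "0 0 0 0 0 0 65" --pt "0.01 0.001 0.004 0 0 0 65" --pt "0.03 0.002 0.008 0 0 0 65" --pt "0.05 0.002 0.008 0 0 0 65" --pt "0.07 0.002 0.008 0 0 0 65" --pt "0.08 0.002 0.008 0 0 0 65" --pt "0.085 0.002 0.008 0 0 0 65" --pt "0.085 0.002 0.008 0 0 0 65" --pt "0.085 0.002 0.008 0 0 0 65" --pt "0.085 0.002 0.008 0 0 0 65"

```text
time: 3.2
tcp_pos: [435.7, -281.3, 118.7]
ee_rot: [-1.212, 1.561, -1.083]
wrist_force: [-0.9, -0.1, 0.4]
grip_width: 0.649
```

Run:
```python
from h import *
np.set_printoptions(precision=1,suppress=True)
s,T=tcp();im=camera('wrist')[:,:,::-1].copy();cv2.imwrite('pics/w2.png',im)
h=cv2.cvtColor(im,cv2.COLOR_BGR2HSV)
m=((h[...,1]>100)&(h[...,0]<20)&(h[...,2]>60)).astype(np.uint8);n,l,st,ce=cv2.connectedComponentsWithStats(m)
for k in range(1,n):
  if st[k,4]>800:
    ys,xs=np.nonzero(l==k);r=cv2.minAreaRect(np.c_[xs,ys].astype(np.float32));print(r,st[k]);P=np.array([onz('wrist',*p,20,T) for p in cv2.boxPoints(r)]);print(P)
rel([432.8,-275.1,75],Rt(7.4),T)
```

```text
((176.94224548339844, 195.92056274414062), (42.189842224121094, 194.3245391845703), 5.617580413818359) [ 150   98   57  194 5003]
[[ 491.8 -393.4   20. ]
 [ 368.5 -378.5   20. ]
 [ 367.7 -355.7   20. ]
 [ 491.1 -365.9   20. ]]
((337.4999694824219, 209.49998474121094), (36.99999237060547, 172.99996948242188), 0.0) [ 319  123   38  174 6076]
[[ 480.4 -280.3   20. ]
 [ 371.2 -294.    20. ]
 [ 368.6 -273.8   20. ]
 [ 477.2 -256.2   20. ]]
((507.60400390625, 233.49990844726562), (42.67353057861328, 128.655517578125), 25.41928482055664) [ 463  173   90  123 5016]
[[ 458.1 -191.    20. ]
 [ 380.4 -179.2   20. ]
 [ 387.9 -153.8   20. ]
 [ 468.  -162.6   20. ]]
shift m [ 0.  0. -0.] turn u [-0.   0.   0.1] deg 0.5
```

View pics/w2.png

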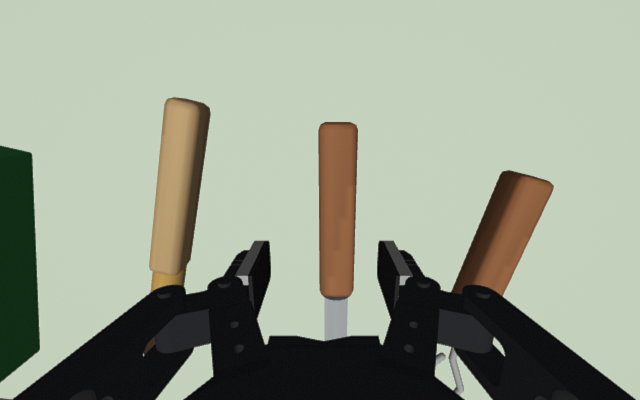

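```bash
python3 -c "
from h import *
rel([433.5,-275.0,75],Rt(7.5))"
```

```text
shift m [ 0.0436  0.007  -0.0015] turn u [-0.021  0.031  0.085] deg 0.6
```

apply_moves --pt "0.005 0.003 -0.001 0 0.03 0.08 65" --pt "0.01 0.006 -0.001 0 0.03 0.08 65" --pt "0.017 0.007 -0.001 0 0.03 0.08 65" --pt "0.024 0.007 -0.001 0 0.03 0.08 65" --pt "0.031 0.007 -0.001 0 0.03 0.08 65" --pt "0.037 0.007 -0.001 0 0.03 0.08 65" --pt "0.041 0.007 -0.001 0 0.03 0.08 65" --pt "0.043 0.007 -0.001 0 0.03 0.08 65" --pt "0.043 0.007 -0.001 0 0.03 0.08 65" --pt "0.043 0.007 -0.001 0 0.03 0.08 65"

```text
time: 4.25
tcp_pos: [434.1, -275.0, 75.8]
ee_rot: [-1.022, 1.57, -0.894]
wrist_force: [0.6, -0.1, 0.3]
grip_width: 0.648
```

```bash
python3 -c "
from h import *
s,T=tcp();print(s['tcp_pos'],s['wrist_force'])
rel([433.5,-275.0,74],Rt(7.5),T)
cv2.imwrite('pics/w3.png',camera('wrist')[:,:,::-1])"
```

```text
[ 434.14331018 -275.01434873   75.78239826] [ 0.57828232 -0.12486186  0.3049258 ]
shift m [ 0.0018  0.0001 -0.0006] turn u [-0.021  0.004  0.007] deg 0.1
```

View pics/w3.png

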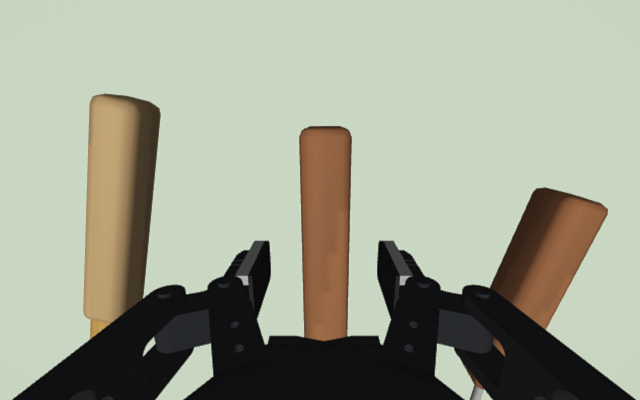

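The handle lies centred between the jaws, at about column 325 and parallel to them. I'll close on it.

apply_moves --pt "0.001 0 0 0 0 0 50" --pt "0.001 0 0 0 0 0 40" --pt "0.001 0 0 0 0 0 30" --pt "0.001 0 0 0 0 0 20" --pt "0.001 0 0 0 0 0 10" --pt "0.001 0 0 0 0 0 5" --pt "0.001 0 0 0 0 0 0" --pt "0.001 0 0 0 0 0 0" --pt "0.001 0 0 0 0 0 0" --pt "0.001 0 0 0 0 0 0" --force 110

```text
time: 5.3
tcp_pos: [434.4, -275.3, 75.4]
ee_rot: [-0.926, 1.569, -0.798]
wrist_force: [-1.5, 0.8, 5.8]
grip_width: 0.228
```

apply_moves --pt "0 0 0 0 0 0 0" --pt "0 0 0 0 0 0 0" --pt "-0.003 0 0 0 0 0 0" --pt "-0.01 0 0 0 0 0 0" --pt "-0.02 0 0 0 0 0 0" --pt "-0.035 0 0 0 0 0 0" --pt "-0.05 0 0 0 0 0 0" --pt "-0.06 0 0 0 0 0 0" --pt "-0.07 0 0 0 0 0 0" --pt "-0.07 0 0 0 0 0 0"

```text
time: 6.3
tcp_pos: [435.3, -275.8, 147.2]
ee_rot: [-0.821, 1.566, -0.692]
wrist_force: [0.4, -0.2, -0.6]
grip_width: 0.233
```

```bash
python3 -c "
from h import *
s,T=tcp();print(s['tcp_pos'],s['ee_rot'],s['wrist_force'])
cv2.imwrite('pics/s4.png',cv2.resize(camera('side')[100:330,180:500,::-1],None,fx=2.4,fy=2.4))
cv2.imwrite('pics/t4.png',camera('top')[:,:,::-1])"
```

```text
[ 435.25194928 -275.84824703  147.15574159] [-0.82118492  1.56574212 -0.69240537] [ 0.35579625 -0.24487843 -0.59522753]
```

View pics/s4.png

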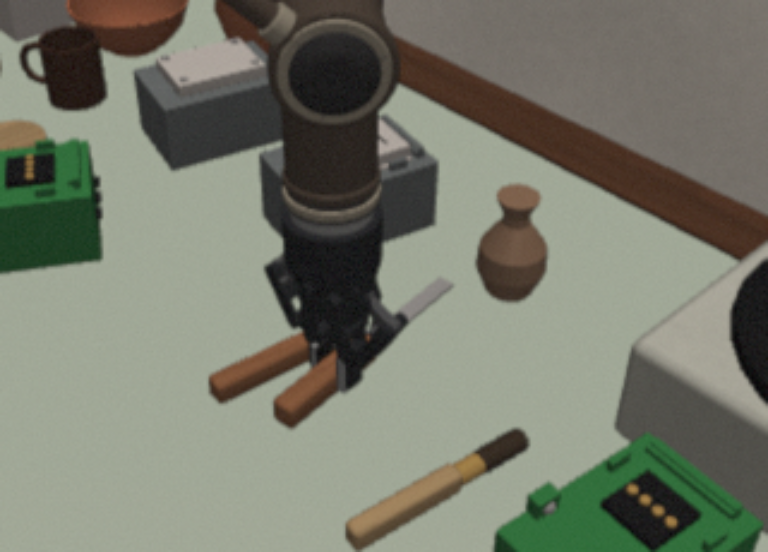

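View pics/t4.png

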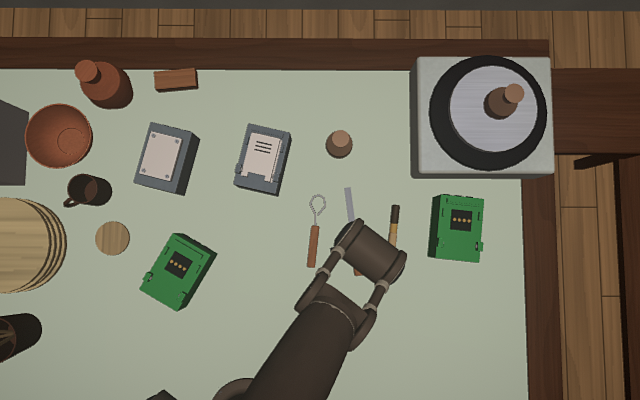

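The blade is held (its tip shows at (348,190) from above) and the vase hasn't moved. Next I'll move to the pre-insertion pose.

```bash
cat >> h.py <<'E'
C=np.array([660.,-44.]);YAW=-12.8
def pose(xtip,zc,pitch=0,dy=0,yaw=YAW,zoff=75.4,xoff=-14.5,dyaw=0):
    """TCP pose for the blade tip middle at cover x=xtip, world z zc, nose-up pitch"""
    cy=np.radians(yaw);ax=np.array([np.cos(cy),np.sin(cy)]);ay=np.array([-ax[1],ax[0]])
    tip=np.r_[C+ax*xtip+ay*dy,zc]
    B=R.from_euler('ZY',[yaw+dyaw,-pitch],degrees=True).as_matrix()
    return tip-B@[140-xoff,0,12-zoff],Rt(yaw+dyaw,pitch)
E
python3 -c "
from h import *
s,T=tcp();p,q=pose(-105,115);print(p);rel(p,q,T)"
```

```text
[406.94874256  13.49183513 178.4       ]
shift m [-0.0333  0.2897  0.01  ] turn u [3.362 0.013 0.012] deg 20.2
```

apply_moves --pt "-0.015 0.01 0 0.1 0 0 0" --pt "-0.03 0.035 0 0.4 0 0 0" --pt "-0.033 0.07 0 0.8 0 0 0" --pt "-0.033 0.11 0 1.3 0 0 0" --pt "-0.033 0.15 0.002 1.8 0 0 0" --pt "-0.033 0.19 0.005 2.3 0 0 0" --pt "-0.033 0.23 0.007 2.7 0 0 0" --pt "-0.033 0.26 0.01 3.1 0 0 0" --pt "-0.033 0.28 0.01 3.3 0 0 0" --pt "-0.033 0.29 0.01 3.36 0 0 0"

```text
time: 7.4
tcp_pos: [405.7, 15.5, 177.3]
ee_rot: [-2.191, 1.57, -2.413]
wrist_force: [-0.6, 0.4, 0.6]
grip_width: 0.233
```

apply_moves --pt "0 0 0 0 0 0 0" --pt "0 0 0 0 0 0 0" --pt "0 0 0 0 0 0 0" --pt "0 0 0 0 0 0 0" --pt "0 0 0 0 0 0 0" --pt "0 0 0 0 0 0 0" --pt "0 0 0 0 0 0 0" --pt "0 0 0 0 0 0 0" --pt "0 0 0 0 0 0 0" --pt "0 0 0 0 0 0 0"

```text
time: 8.4
tcp_pos: [405.7, 15.5, 177.3]
ee_rot: [-2.174, 1.57, -2.396]
wrist_force: [-0.6, -0.3, -1.5]
grip_width: 0.232
```

```bash
python3 -c "
from h import *
s,T=tcp();print(s['tcp_pos'],s['wrist_force']);p,q=pose(-105,115);rel(p,q,T)
t=camera('top')[:,:,::-1];sd=camera('side')[:,:,::-1]
a=cv2.resize(t[120:220,200:320],None,fx=5,fy=5,interpolation=cv2.INTER_CUBIC)
b=cv2.resize(sd[120:270,230:390],None,fx=4,fy=4,interpolation=cv2.INTER_CUBIC)
cv2.imwrite('pics/t5.png',a);cv2.imwrite('pics/s5.png',b)
cv2.imwrite('pics/tf5.png',t);cv2.imwrite('pics/sf5.png',sd)
cv2.imwrite('pics/w5.png',camera('wrist')[:,:,::-1])
print(proj('top',[*(p+Rt(YAW)@[63.4,0,154.5])]),proj('side',[*(p+Rt(YAW)@[63.4,0,154.5])]))
"
```

```text
[405.73792852  15.51215469 177.28408361] [-0.64363547 -0.34921923 -1.5245027 ]
shift m [-0.0011 -0.0017  0.0016] turn u [ 0.019 -0.007  0.01 ] deg 0.1
[250.59202935 197.79337585] [287.58268785 167.02410282]
```

View pics/t5.png

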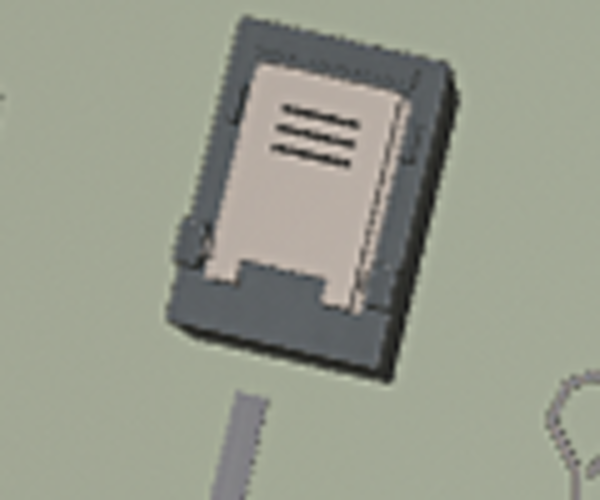

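View pics/s5.png

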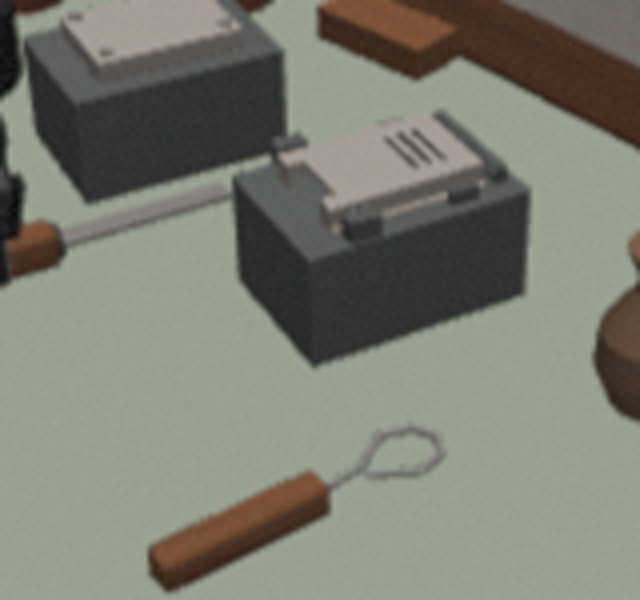

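View pics/w5.png

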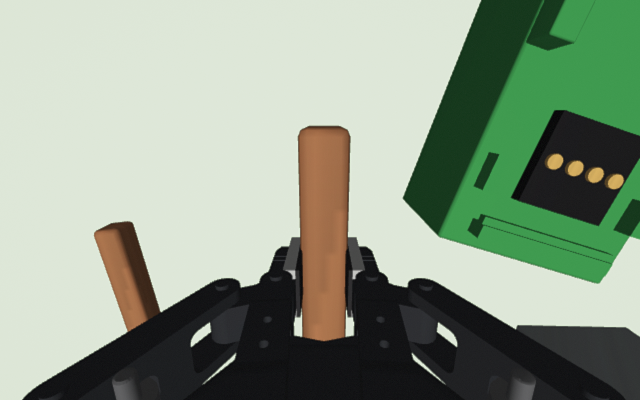

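```bash
python3 -c "
from h import *
print(onz('top',216,247,90),onz('top',180,233,90))
p,q=pose(-95,91.5);print(p);rel(p,q)"
```

```text
[438.08170626  66.0295371   90.        ] [472.23014097 155.25446368  90.        ]
[416.7002361   11.27635016 154.9       ]
shift m [ 0.0224 -0.0017  0.0116] turn u [ 0.019 -0.007  0.01 ] deg 0.1
```

apply_moves --pt "0.004 -0.001 0 0 0 0 0" --pt "0.008 -0.002 0 0 0 0 0" --pt "0.012 -0.002 0 0 0 0 0" --pt "0.016 -0.002 0 0 0 0 0" --pt "0.02 -0.002 0.003 0 0 0 0" --pt "0.022 -0.002 0.006 0 0 0 0" --pt "0.022 -0.002 0.009 0 0 0 0" --pt "0.022 -0.002 0.011 0 0 0 0" --pt "0.022 -0.002 0.011 0 0 0 0" --pt "0.022 -0.002 0.011 0 0 0 0"

```text
time: 9.55
tcp_pos: [416.2, 11.1, 155.4]
ee_rot: [-1.974, 1.57, -2.195]
wrist_force: [0.2, 0.1, -0.7]
grip_width: 0.23
```

```bash
python3 -c "
from h import *
s,T=tcp();print(s['tcp_pos'],s['wrist_force'])
sd=camera('side')[:,:,::-1];t=camera('top')[:,:,::-1]
cv2.imwrite('pics/s6.png',np.hstack([cv2.resize(sd[130:220,240:320],None,fx=5,fy=5,interpolation=cv2.INTER_CUBIC),cv2.resize(t[130:220,220:298],None,fx=5,fy=5,interpolation=cv2.INTER_CUBIC)]))
tip=T[:3,3]+T[:3,:3]@[63.4,0,154.5]
print(tip,proj('side',tip),proj('top',tip))
p,q=pose(-12,91.5);rel(p,q,T)
for z in(85,97): print([proj(n,[*(C+-80*np.array([.975,-.2216])),z]) for n in('side','top')])
"
```

```text
[416.20146062  11.13165276 155.42657267] [ 0.22891836  0.11827493 -0.74173201]
[566.89069727 -22.85180428  91.96249934] [291.58543464 173.84560477] [252.81219211 194.86241533]
shift m [0.0005 0.0001 0.0835] turn u [ 0.019 -0.004  0.009] deg 0.1
[array([297.33196451, 174.45310656]), array([254.64848005, 189.09770923])]
[array([297.13241261, 170.41632413]), array([254.00521171, 188.59006283])]
```

View pics/s6.png

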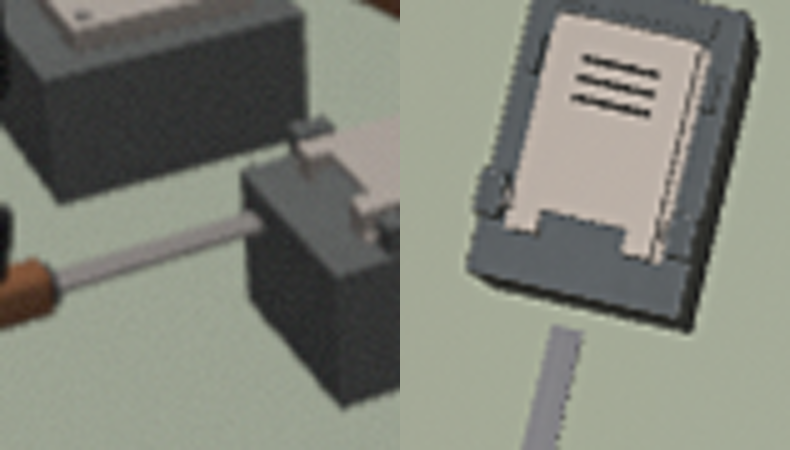

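The tip is level with the notch, about 5 mm above the ledge and within about 2.5 mm laterally. I'll insert it.

apply_moves --pt "0.0 0 0.004 0 0 0 0" --pt "0.0 -0.001 0.01 0 0 0 0" --pt "0.0 -0.002 0.016 0 0 0 0" --pt "0.0 -0.002 0.022 0 0 0 0" --pt "0.0 -0.002 0.028 0 0 0 0" --pt "0.0 -0.002 0.034 0 0 0 0" --pt "0.0 -0.002 0.04 0 0 0 0" --pt "0.0 -0.002 0.045 0 0 0 0" --pt "0.0 -0.002 0.05 0 0 0 0" --pt "0.0 -0.002 0.05 0 0 0 0"

```text
time: 10.65
tcp_pos: [465.2, -1.9, 155.5]
ee_rot: [-1.245, 1.57, -1.467]
wrist_force: [0.4, 0.4, -0.4]
grip_width: 0.232
```

```bash
python3 -c "
from h import *
s,T=tcp();print(s['tcp_pos'],s['wrist_force'],s['ft_torque'])
sd=camera('side')[:,:,::-1];t=camera('top')[:,:,::-1]
cv2.imwrite('pics/s7.png',np.hstack([cv2.resize(sd[130:220,260:340],None,fx=5,fy=5,interpolation=cv2.INTER_CUBIC),cv2.resize(t[130:220,220:298],None,fx=5,fy=5,interpolation=cv2.INTER_CUBIC)]))
p,q=pose(-12,91.5,dy=-2);rel(p,q,T)
"
```

```text
[465.1921657   -1.93716128 155.48824732] [ 0.36245631  0.44556555 -0.38808614] [0.0205321  0.01971636 0.02768728]
shift m [0.0006 0.0001 0.0328] turn u [0.018 0.003 0.008] deg 0.1
```

View pics/s7.png

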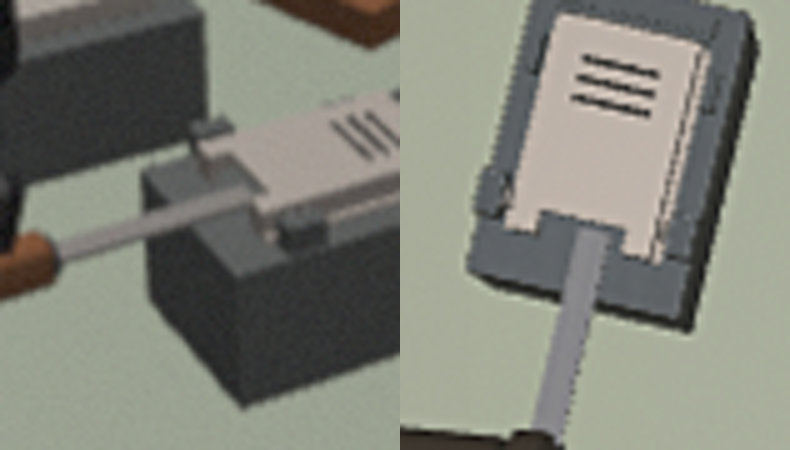

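The tip lies centred in the scallop at the deck edge, with no contact force. I'll push it in under the deck.

apply_moves --pt "0.0 0 0.004 0 0 0 0" --pt "0.0 0 0.008 0 0 0 0" --pt "0.0 0 0.012 0 0 0 0" --pt "0.0 0 0.016 0 0 0 0" --pt "0.0 0 0.02 0 0 0 0" --pt "0.0 0 0.024 0 0 0 0" --pt "0.0 0 0.028 0 0 0 0" --pt "0.0 0 0.032 0 0 0 0" --pt "0.0 0 0.036 0 0 0 0" --pt "0.0 0 0.036 0 0 0 0"

```text
time: 11.75
tcp_pos: [500.1, -9.8, 155.4]
ee_rot: [-1.767, 1.57, -1.989]
wrist_force: [-0.1, 0.4, -1.6]
grip_width: 0.232
```

```bash
python3 -c "
from h import *
s,T=tcp();print(s['tcp_pos'],s['wrist_force'],s['ft_torque'])
sd=camera('side')[:,:,::-1];t=camera('top')[:,:,::-1]
cv2.imwrite('pics/s8.png',np.hstack([cv2.resize(sd[130:220,260:340],None,fx=5,fy=5,interpolation=cv2.INTER_CUBIC),cv2.resize(t[130:220,220:298],None,fx=5,fy=5,interpolation=cv2.INTER_CUBIC)]))
# fulcrum: keep blade bottom at cover x=-80, z=85.5
import math
for th in (4,8,12,16,20):
  xt=-9; zb=85.3+math.tan(math.radians(th))*(xt+80); zc=zb+1.5/math.cos(math.radians(th))
  p,q=pose(xt,zc,th,dy=-2); print(th,round(zc,1),p.round(1)); rel(p,q,T)
"
```

```text
[500.11272447  -9.82224533 155.36723316] [-0.07365127  0.42121219 -1.59218788] [-0.00603913 -0.00118621  0.04741786]
4 91.8 [496.2  -8.8 144.2]
shift m [ 0.0111  0.0001 -0.0041] turn u [ 0.018 -0.668  0.008] deg 4.0
8 96.8 [493.   -8.1 138.1]
shift m [ 0.0173  0.0001 -0.0073] turn u [ 0.019 -1.335  0.008] deg 8.0
12 101.9 [490.6  -7.6 131.8]
shift m [ 0.0236  0.0001 -0.0098] turn u [ 0.019 -2.002  0.007] deg 12.0
16 107.2 [488.9  -7.2 125.6]
shift m [ 0.0298  0.0001 -0.0115] turn u [ 0.019 -2.668  0.006] deg 16.0
20 112.7 [488.1  -7.  119.5]
shift m [ 0.0359  0.0002 -0.0124] turn u [ 0.019 -3.335  0.006] deg 20.0
```

View pics/s8.png

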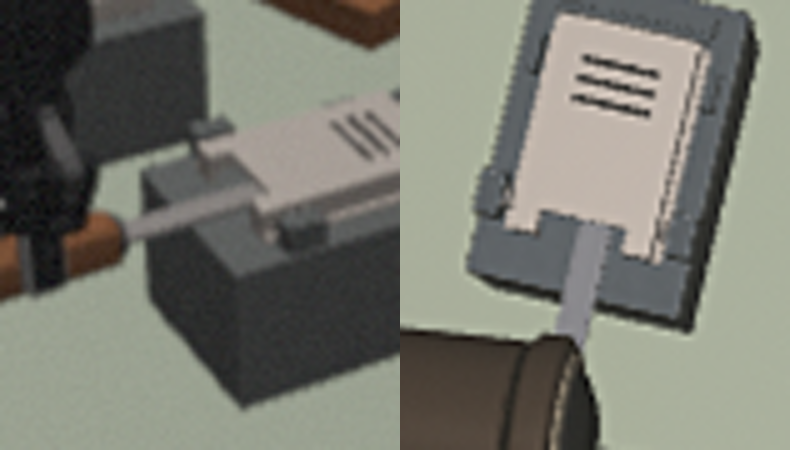

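The blade is about 45 mm under the deck. I'll start levering, pivoting about the ledge front edge.

apply_moves --pt "0.003 0 -0.001 0 -0.15 0 0" --pt "0.006 0 -0.002 0 -0.35 0 0" --pt "0.009 0 -0.003 0 -0.5 0 0" --pt "0.0105 0 -0.004 0 -0.67 0 0" --pt "0.012 0 -0.005 0 -0.85 0 0" --pt "0.0135 0 -0.0055 0 -1.0 0 0" --pt "0.015 0 -0.006 0 -1.15 0 0" --pt "0.0165 0 -0.007 0 -1.33 0 0" --pt "0.0165 0 -0.007 0 -1.33 0 0" --pt "0.0165 0 -0.007 0 -1.33 0 0"

```text
time: 12.85
tcp_pos: [491.6, -8.0, 138.2]
ee_rot: [-0.009, 1.435, -0.231]
wrist_force: [-1.5, -0.1, -2.7]
grip_width: 0.233
```

```bash
cat > lv.py <<'E'
from h import *
import math,sys
s,T=tcp();print(s['tcp_pos'],s['wrist_force'],s['ft_torque'])
print('pitch',np.degrees(np.arcsin(-T[2,1])),'x-axis tilt',np.degrees(np.arccos(-T[2,0])))
sd=camera('side')[:,:,::-1];t=camera('top')[:,:,::-1]
cv2.imwrite(sys.argv[1],np.hstack([cv2.resize(sd[130:220,260:340],None,fx=5,fy=5,interpolation=cv2.INTER_CUBIC),cv2.resize(t[130:220,220:298],None,fx=5,fy=5,interpolation=cv2.INTER_CUBIC)]))
for th in map(float,sys.argv[2:]):
  xt=-9; zb=85.3+math.tan(math.radians(th))*(xt+80); zc=zb+1.5/math.cos(math.radians(th))
  p,q=pose(xt,zc,th,dy=-2); print(th,round(zc,1),p.round(1)); rel(p,q,T)
E
python3 lv.py pics/s9.png 8 12 16 20
```

```text
[491.63902363  -8.02914563 138.21570378] [-1.49854994 -0.12806972 -2.71966355] [0.16046935 0.39395508 0.00193227]
pitch 0.07289339307865765 x-axis tilt 7.783120858556901
8.0 96.8 [493.   -8.1 138.1]
shift m [0.0003 0.0002 0.0013] turn u [ 0.02  -0.036  0.009] deg 0.3
12.0 101.9 [490.6  -7.6 131.8]
shift m [ 0.0062  0.0002 -0.002 ] turn u [ 0.021 -0.703  0.009] deg 4.2
16.0 107.2 [488.9  -7.2 125.6]
shift m [ 0.0121  0.0002 -0.0045] turn u [ 0.021 -1.37   0.008] deg 8.2
20.0 112.7 [488.1  -7.  119.5]
shift m [ 0.0181  0.0003 -0.0062] turn u [ 0.021 -2.036  0.007] deg 12.2
```

View pics/s9.png

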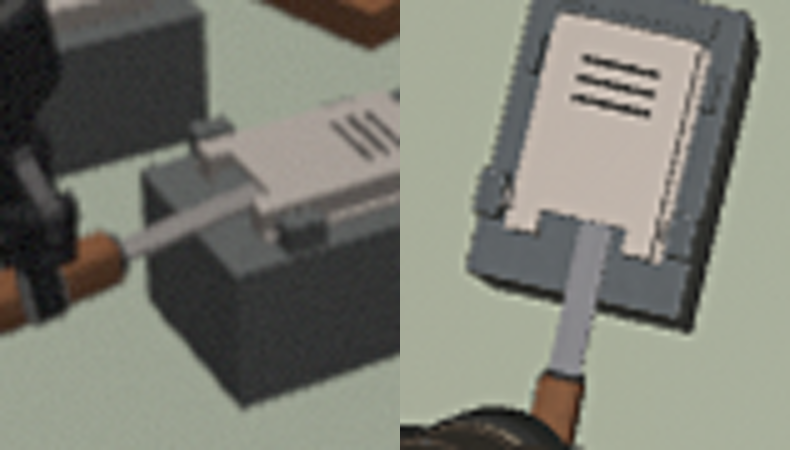

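apply_moves --pt "0.0015 0 0 0 -0.15 0 0" --pt "0.003 0 -0.001 0 -0.3 0 0" --pt "0.0045 0 -0.001 0 -0.5 0 0" --pt "0.006 0 -0.002 0 -0.7 0 0" --pt "0.0075 0 -0.0025 0 -0.85 0 0" --pt "0.009 0 -0.003 0 -1.0 0 0" --pt "0.0105 0 -0.004 0 -1.2 0 0" --pt "0.012 0 -0.0045 0 -1.37 0 0" --pt "0.012 0 -0.0045 0 -1.37 0 0" --pt "0.012 0 -0.0045 0 -1.37 0 0"

```text
time: 13.95
tcp_pos: [489.2, -7.4, 126.0]
ee_rot: [-0.004, 1.291, -0.225]
wrist_force: [-4.0, 1.3, 4.7]
grip_width: 0.23
```

```bash
python3 lv.py pics/s10.png  16 18 20
```

```text
[489.23841992  -7.40834466 126.0174824 ] [-3.99231515  1.34868261  4.66591363] [0.20410948 0.2125961  0.01244633]
pitch 0.06567761574089709 x-axis tilt 16.039219032621858
16.0 107.2 [488.9  -7.2 125.6]
shift m [ 0.0003  0.0002 -0.0005] turn u [0.022 0.007 0.005] deg 0.1
18.0 109.9 [488.4  -7.1 122.5]
shift m [ 0.0031  0.0002 -0.0018] turn u [ 0.022 -0.327  0.005] deg 2.0
20.0 112.7 [488.1  -7.  119.5]
shift m [ 0.0059  0.0002 -0.003 ] turn u [ 0.022 -0.66   0.004] deg 4.0
```

View pics/s10.png

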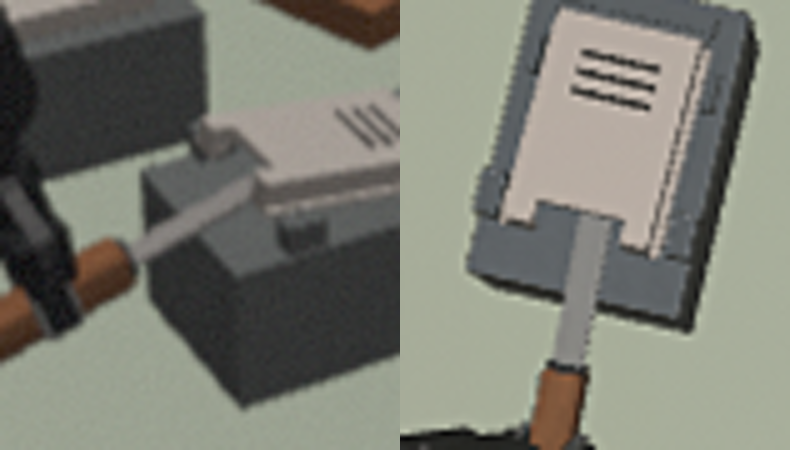

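The cover's notch end has popped above both catches, lifted about 20 mm by the side view. I'll lower the blade back to 7° and check that the cover stays up.

```bash
python3 lv.py pics/dummy.png  7
```

```text
[489.26022052  -7.4132674  125.99396884] [-4.77671362  1.48092253  4.26975961] [0.08835274 0.13945331 0.06465782]
pitch 0.06671673910740464 x-axis tilt 16.0260303157486
7.0 95.5 [493.7  -8.3 139.6]
shift m [-0.0119  0.0001  0.0081] turn u [0.021 1.504 0.007] deg 9.0
```

apply_moves --pt "-0.0015 0 0.001 0 0.19 0 0" --pt "-0.003 0 0.002 0 0.38 0 0" --pt "-0.0045 0 0.003 0 0.57 0 0" --pt "-0.006 0 0.004 0 0.76 0 0" --pt "-0.0075 0 0.005 0 0.95 0 0" --pt "-0.009 0 0.006 0 1.14 0 0" --pt "-0.0105 0 0.007 0 1.33 0 0" --pt "-0.012 0 0.008 0 1.5 0 0" --pt "-0.012 0 0.008 0 1.5 0 0" --pt "-0.012 0 0.008 0 1.5 0 0"

```text
time: 15.15
tcp_pos: [494.6, -8.5, 140.2]
ee_rot: [-0.007, 1.446, -0.229]
wrist_force: [2.9, -0.5, 4.1]
grip_width: 0.234
```

```bash
python3 lv.py pics/s11.png  4 5
```

```text
[494.60995889  -8.52539849 140.21428642] [ 2.87610586 -0.4966505   4.07080055] [-0.21386538 -0.84615597  0.00107227]
pitch 0.05300369660216894 x-axis tilt 7.174913689165995
4.0 91.8 [496.2  -8.8 144.2]
shift m [-0.0038  0.      0.0021] turn u [0.02  0.529 0.007] deg 3.2
5.0 93.0 [495.3  -8.6 142.7]
shift m [-0.0024  0.      0.001 ] turn u [0.02  0.362 0.007] deg 2.2
```

View pics/s11.png

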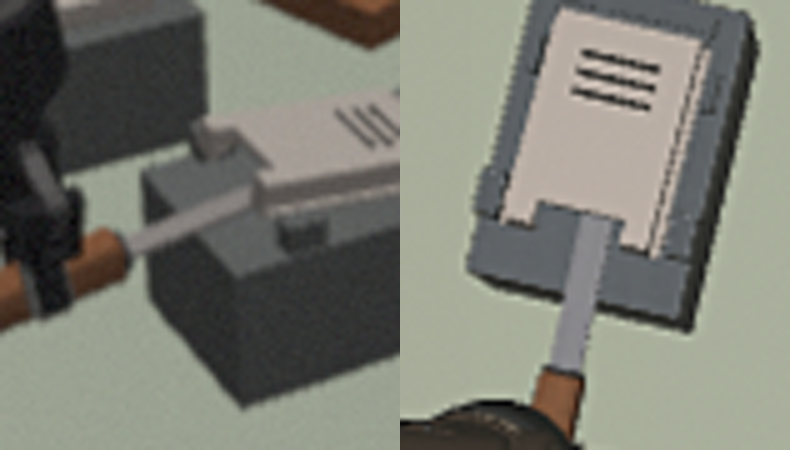

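The cover stays up, resting on the catches. I'll withdraw the blade along its own axis.

apply_moves --pt "-0.0015 0 0 0 0 0 0" --pt "-0.002 0 -0.003 0 0 0 0" --pt "-0.002 0 -0.009 0 0 0 0" --pt "-0.002 0 -0.016 0 0 0 0" --pt "-0.002 0 -0.024 0 0 0 0" --pt "-0.002 0 -0.032 0 0 0 0" --pt "-0.002 0 -0.04 0 0 0 0" --pt "-0.002 0 -0.048 0 0 0 0" --pt "-0.002 0 -0.054 0 0 0 0" --pt "-0.002 0 -0.054 0 0 0 0"

```text
time: 16.25
tcp_pos: [440.5, 3.6, 135.1]
ee_rot: [-0.01, 1.448, -0.231]
wrist_force: [-1.3, 0.2, 0.4]
grip_width: 0.235
```

```bash
python3 lv.py pics/s12.png
```

```text
[440.45520588   3.62766142 135.07869241] [-1.25980485  0.24909291  0.41678294] [ 0.01873273  0.0256478  -0.00893907]
pitch 0.06782967320666525 x-axis tilt 7.058908495538241
```

View pics/s12.png

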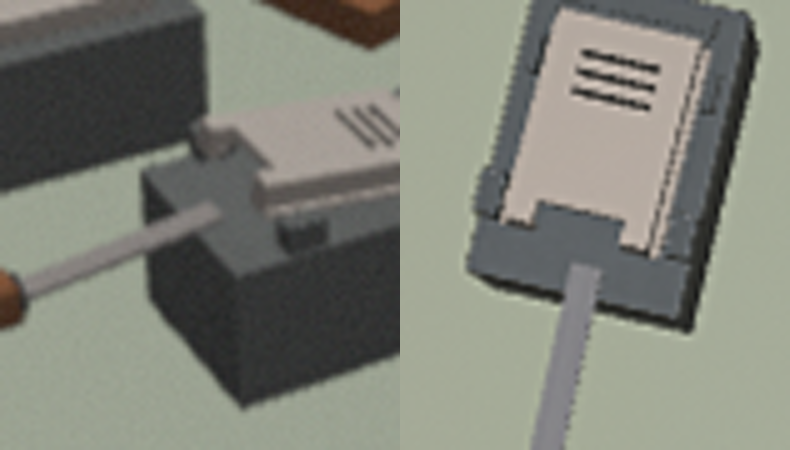

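The blade is clear of the cover, with its tip at (304,172) in the side view. I'll back out fully, then measure the blade's true pitch in the grip.

apply_moves --pt "0 0 -0.006 0 0 0 0" --pt "-0.001 0 -0.014 0 0 0 0" --pt "-0.002 0 -0.024 0 0 0 0" --pt "-0.004 0 -0.034 0 0 0 0" --pt "-0.006 0 -0.044 0 0 0 0" --pt "-0.01 -0.003 -0.054 0 0.2 0 0" --pt "-0.014 -0.012 -0.06 0 0.5 0 0" --pt "-0.018 -0.022 -0.064 0 0.8 0 0" --pt "-0.02 -0.034 -0.066 0 1.1 0 0" --pt "-0.02 -0.042 -0.067 0 1.17 0 0"

```text
time: 17.35
tcp_pos: [365.2, -23.0, 147.6]
ee_rot: [-0.322, 1.568, -0.543]
wrist_force: [0.8, 0.0, -0.5]
grip_width: 0.227
```

apply_moves --pt "0 0 0 0 0 0 0" --pt "0 0 0 0 0 0 0" --pt "0 0 0 0 0 0 0" --pt "0 0 0 0 0 0 0" --pt "0 0 0 0 0 0 0" --pt "0 0 0 0 0 0 0" --pt "0 0 0 0 0 0 0" --pt "0 0 0 0 0 0 0" --pt "0 0 0 0 0 0 0" --pt "0 0 0 0 0 0 0"

```text
time: 18.35
tcp_pos: [365.2, -23.0, 147.6]
ee_rot: [-0.321, 1.568, -0.543]
wrist_force: [-1.0, 0.0, -0.8]
grip_width: 0.234
```

Run:
```python
from h import *
s,T=tcp();print(s['tcp_pos'],s['wrist_force'],'tilt',np.degrees(np.arccos(-T[2,0])),T[2])
sd=camera('side')[:,:,::-1].copy();t=camera('top')[:,:,::-1]
cv2.imwrite('pics/s13.png',cv2.resize(sd[120:280,200:360],None,fx=3.75,fy=3.75,interpolation=cv2.INTER_CUBIC))
cv2.imwrite('pics/t13.png',t)
for a in((63.4,154.5),(63.4,44.5)): p=T[:3,3]+T[:3,:3]@[a[0],0,a[1]];print(p.round(1),proj('side',p).round(1),proj('top',p).round(1))
rel([370,-50,120],Rt(-12.8),T)
```

```text
[365.19527718 -23.01328159 147.62784894] [-0.97573533  0.03956644 -0.79136983] tilt 0.16269367130173726 [-9.99995969e-01 -8.95955968e-04  2.69448139e-03  1.47627849e+02]
[516.1 -57.   84.6] [284.  190.5] [266.7 215.5]
[408.8 -32.9  84.3] [240.3 204.6] [256.4 259. ]
shift m [ 0.0277 -0.0252  0.0105] turn u [0.018 0.026 0.009] deg 0.2
```

View pics/s13.png

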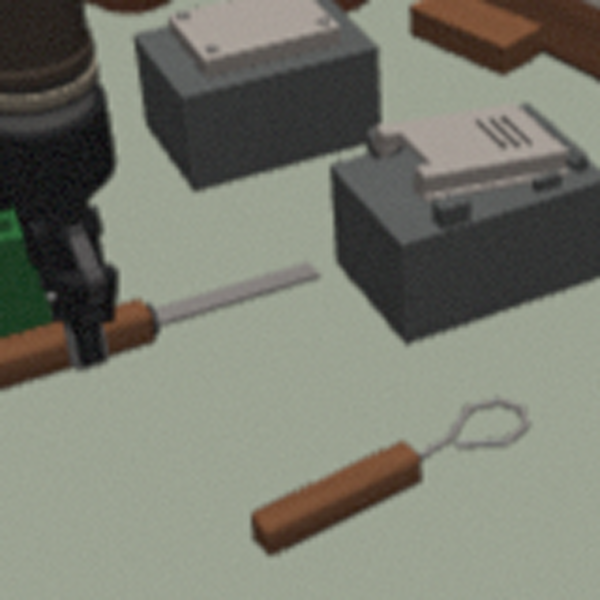

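View pics/t13.png

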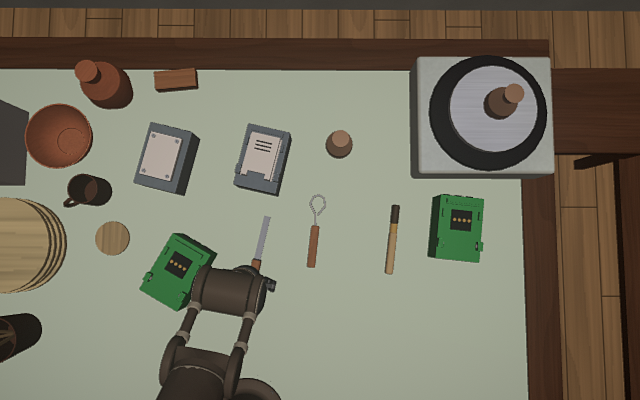

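The cover stands up on its catches. In the grip the blade tip is about 4–5 mm low, about 2° nose-down, so I'll correct for that while lowering it onto the bare table.

apply_moves --pt "0 -0.005 0.001 0 -0.1 0 0" --pt "0.003 -0.012 0.003 0 -0.2 0 0" --pt "0.01 -0.02 0.005 0 -0.3 0 0" --pt "0.02 -0.027 0.007 0 -0.33 0 0" --pt "0.03 -0.032 0.007 0 -0.33 0 0" --pt "0.04 -0.035 0.007 0 -0.33 0 0" --pt "0.05 -0.035 0.007 0 -0.33 0 0" --pt "0.058 -0.035 0.007 0 -0.33 0 0" --pt "0.062 -0.035 0.007 0 -0.33 0 0" --pt "0.062 -0.035 0.007 0 -0.33 0 0"

```text
time: 19.45
tcp_pos: [364.0, -58.5, 85.0]
ee_rot: [-0.022, 1.535, -0.243]
wrist_force: [0.3, -1.0, -1.1]
grip_width: 0.235
```

Run:
```python
from h import *
s,T=tcp();print(s['tcp_pos'],s['wrist_force'],'tilt',np.degrees(np.arccos(-T[2,0])))
sd=camera('side')[:,:,::-1].copy()
cv2.imwrite('pics/s14.png',cv2.resize(sd[140:300,200:360],None,fx=3.75,fy=3.75,interpolation=cv2.INTER_CUBIC))
cv2.imwrite('pics/w14.png',camera('wrist')[:,:,::-1])
```

```text
[363.99365275 -58.48558691  84.95876268] [ 0.27746937 -0.96582203 -1.09568499] tilt 2.0337733179138415
```

View pics/s14.png

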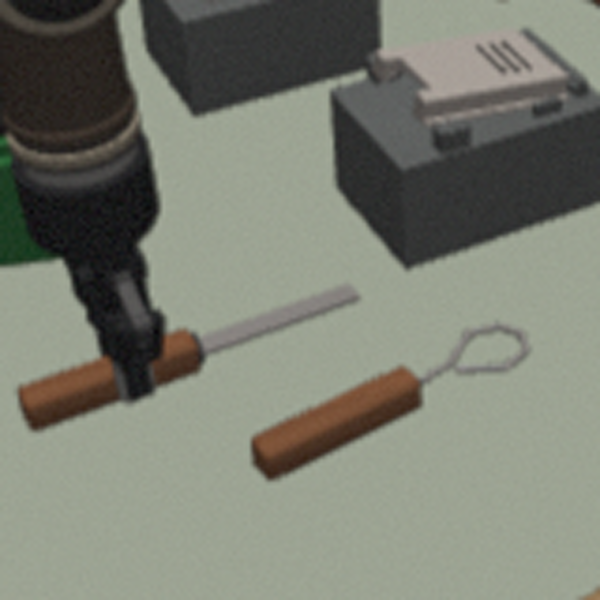

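View pics/w14.png

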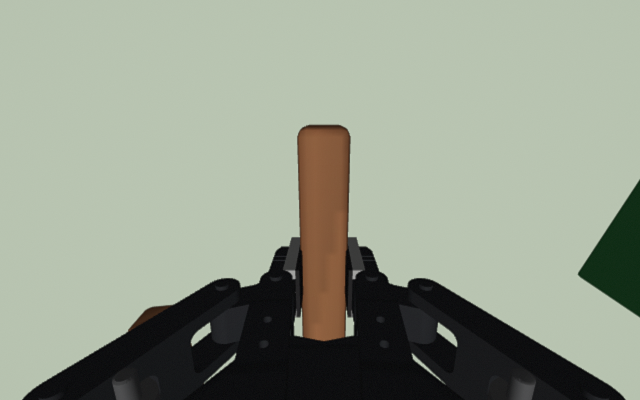

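apply_moves --pt "0.001 0 0 0 0 0 0" --pt "0.003 0 0 0 0 0 0" --pt "0.005 0 0 0 0 0 0" --pt "0.006 0 0 0 0 0 0" --pt "0.007 0 0 0 0 0 0" --pt "0.008 0 0 0 0 0 0" --pt "0.009 0 0 0 0 0 0" --pt "0.0095 0 0 0 0 0 0" --pt "0.0095 0 0 0 0 0 0" --pt "0.0095 0 0 0 0 0 0"

```text
time: 20.55
tcp_pos: [365.0, -58.8, 76.2]
ee_rot: [-0.023, 1.534, -0.244]
wrist_force: [-0.0, -0.2, -0.9]
grip_width: 0.229
```

Run:
```python
from h import *
s,T=tcp();print(s['tcp_pos'],s['wrist_force'],s['ft_torque'],'tilt',np.degrees(np.arccos(-T[2,0])))
```

```text
[365.00354223 -58.75628096  76.17096951] [-0.01416131 -0.21257178 -0.90846657] [-0.0240494  -0.08904135  0.00355453] tilt 2.1368028020647873
```

apply_moves --pt "0.0005 0 0 0 0 0 0" --pt "0.001 0 0 0 0 0 0" --pt "0.0015 0 0 0 0 0 0" --pt "0.002 0 0 0 0 0 0" --pt "0.002 0 0 0 0 0 0" --pt "0.002 0 0 0 0 0 0" --pt "0.002 0 0 0 0 0 0" --pt "0.002 0 0 0 0 0 0" --pt "0.002 0 0 0 0 0 0" --pt "0.002 0 0 0 0 0 0" --force 40

```text
time: 21.55
tcp_pos: [365.3, -58.8, 75.2]
ee_rot: [-0.023, 1.535, -0.244]
wrist_force: [-4.5, 1.1, 16.1]
grip_width: 0.229
```

Contact with the table shows as 16 N upward. I'll back off slightly and open.

apply_moves --pt "0 0 0 0 0 0 22" --pt "0 0 0 0 0 0 26" --pt "0 0 0 0 0 0 32" --pt "0 0 0 0 0 0 40" --pt "0 0 0 0 0 0 50" --pt "0 0 0 0 0 0 60" --pt "0 0 0 0 0 0 65" --pt "0 0 0 0 0 0 65" --pt "0 0 0 0 0 0 65" --pt "0 0 0 0 0 0 65"

```text
time: 22.55
tcp_pos: [365.3, -58.8, 75.2]
ee_rot: [-0.024, 1.535, -0.245]
wrist_force: [0.0, -0.2, 0.1]
grip_width: 0.652
```

apply_moves --pt "-0.002 0 0 0 0 0 65" --pt "-0.008 0 0 0 0 0 65" --pt "-0.018 0 0 0 0 0 65" --pt "-0.03 0 0 0 0 0 65" --pt "-0.05 0 0 0 0 0 65" --pt "-0.07 0 0 0 0 0 65" --pt "-0.09 0 0 0 0 0 65" --pt "-0.11 0 0 0 0 0 65" --pt "-0.12 0 0 0 0 0 65" --pt "-0.12 0 0 0 0 0 65"

```text
time: 23.55
tcp_pos: [362.2, -58.1, 197.0]
ee_rot: [-0.028, 1.53, -0.249]
wrist_force: [-0.1, -0.2, 0.2]
grip_width: 0.652
```

Run:
```python
from h import *
s,T=tcp();print(s['time'],s['tcp_pos'],s['wrist_force'])
sd=camera('side')[:,:,::-1].copy()
cv2.imwrite('pics/s15.png',cv2.resize(sd[130:300,200:420],None,fx=3.5,fy=3.5,interpolation=cv2.INTER_CUBIC))
cv2.imwrite('pics/t15.png',camera('top')[:,:,::-1])
```

```text
23.55 [362.23952274 -58.1191756  197.02889697] [-0.06252404 -0.17942926  0.15188338]
```

View pics/s15.png

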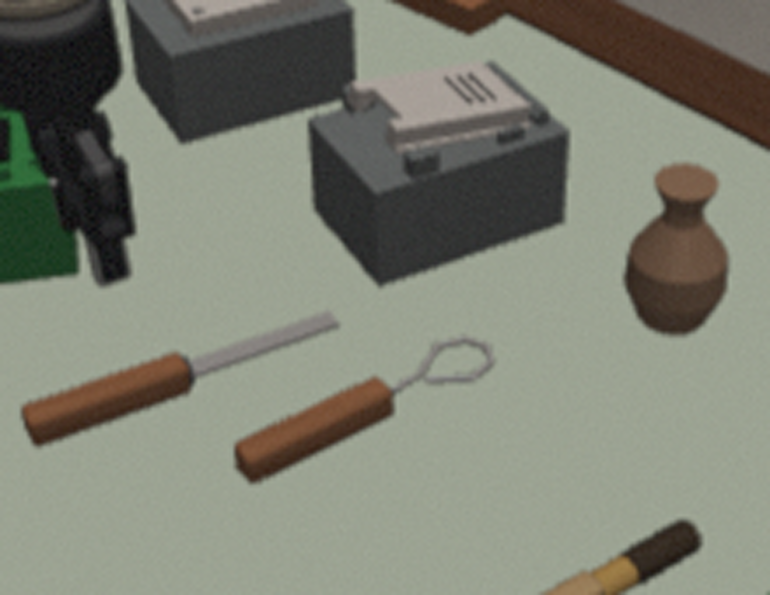

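View pics/t15.png

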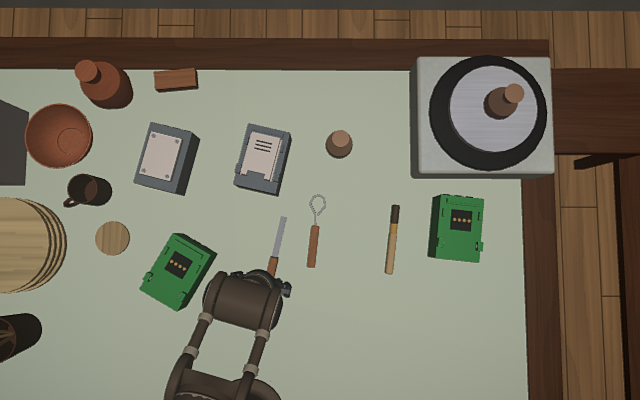

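```bash
python3 -c "
from workcell import hand_in
print(hand_in())"
```

```text
the job is handed in; nothing more can be done
None
```

I levered the notch end of the cover up out of both catches, and it stays up on its box. The pry blade is lying flat on the bare table again. I handed the job in at about 23.7 s of the 48 s; no verdict is reported.

- **Prying:** I gripped the blade by its handle at 110 N and pushed the tip about 45 mm under the deck. I then pivoted it over the front edge of the ledge to 16°. I never saw the gripper near the cover.
- **Cover:** In the last side view it is still on its box with the notch end about 17 mm above shut, against the 9 mm needed. That figure is a rough pixel estimate.
- **Blade:** It slipped about 2° nose-down in the grip during the prying, so I tilted the tool to correct it before laying it down. The table contact read 16 N, higher than I intended. The fingers then opened with the blade already on the table, so nothing was dropped.
- **Vase and arm:** The vase looked unmoved in the top view. The gripper ended about 120 mm above the blade, touching nothing, with the wrist force near zero.

No check failed or disagreed.

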